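# Unpack the piled shop replicas onto their display places

### The arm

A 7-joint arm with a two-finger parallel gripper is mounted at the origin on the work surface. World frame = base frame: x ahead of the robot, y to its left, z up, the work surface at z = 0. Lengths are in m, angles in rad, forces in N, time in s.
With the tool pointing down it reaches from about 0.4 to 0.85 m from the base axis. Payload 4.5 kg.
Tool frame: the origin (TCP) lies on the centre line of the jaws, within the pads' length; the fingertips stand 17 mm ahead of it and the grasp point (between the pads) lies 2 mm behind it; z points along the fingers, y is the line along which they close (so a half turn about z gives the same grasp; the last joint's range is limited). The gripper opens to 85 mm and grips with 20 to 120 N. Pads are 22 mm wide; open, the fingers measure 114 mm over their backs; the gripper's body (76 mm by 85 mm) begins 54 mm behind the grasp point. The pads swing forward as they close: fully open they stand 13 mm farther back than shut.
Start: joints at [-1.148, 0.689, -0.195, 1.565, 0.157, 0.902, -0.215], TCP at [0.237, 0.578, 0.248] pointing down, gripper open.
Joint ranges: [-3.01, 3.01], [-0.46, 2.08], [-1.47, 1.51], [0.13, 2.56], [-1, 4.14], [0.04, 2.09], [-2.66, 2.66]. Speed limits (rad/s): [2.57, 2.57, 3.14, 3.14, 3.14, 3.14, 3.14].

### API

Orientations are given as a rotation vector (axis times angle).
In Python, from station import robot gives the robot as it stands. The module is installed in compiled form; this text tells all that it offers.
- The arm moves only by the tool play_rows, never from a script. Its argument "targets" is a list of rows, each an object with "travel": the shift along the world's x, y, z scaled (see below), a list of three; "roll": the turn about the world's z scaled (see below); "claw": the closure in counts, from 0 (fully open) to 255 (shut). A call has 1 to 8 rows; each row is the pose to reach, as a shift and turn from the pose commanded when the call began, turning the shorter way round; what a row does not reach only later rows make up. The controller multiplies each number of a shift by 50 cm and each number of a turn by 180 degrees. A row lasts 1/12 s, in which the tool goes at most 41.7 mm and 7.16 degrees, less where a joint would pass 70% of its speed; a pose out of reach is approached as far as the arm can. A call with a number of a shift or a turn outside -1 to 1 is refused whole. A call with a gripper value outside its range is refused whole. The fingers move at their own pace and stop on an object; the grip force is fixed at half the most. Time passes only in rows, so rows that repeat a pose let the fingers close. It gives the time, the measured TCP pose, the force, the opening and the grip force at its end, in the units of the state.
- robot.sense(): the state, without advancing time (a new reading comes with each control period).
- robot.grab_frame(name): name is "scene" or "top" or "wrist"; returns (picture, depth): 480x640x3 uint8, blue, green, red; 480x640 float32, m along the optical axis (not along the pixel's ray), 0 where there is no reading.
- robot.camera_params(name): a dict with "fx", "fy", "cx", "cy" (pixels), "R" (3x3) and "t" (3): a world point X has camera coordinates R X + t. Camera axes: x right, y down, z forward; pixel columns grow to the right and rows downward; lengths in m; the calibration is good to about 2 mm. A picture is of the moment at which its call begins: read the wrist's pose just before it. camera_params takes no time and is no camera call; for the wrist camera it gives the pose at the moment of the call.
- robot.sign_off(): hands the job in; it is judged then, once.
The state is a dict: "clock": time; "joint_positions": joint angles; "joint_vel": joint speeds; "joint_torque": joint torques, N m; "position": TCP position; "tool_rot": TCP orientation; "ft_force": force on the tool from outside, world axes, zero at the start; "wrist_torque": the same for the moment, N m; "grip_width": finger opening in m; "finger_force": force on a finger pad.
Only numpy, scipy, OpenCV 4.12 (cv2) and the standard library are available. Lean on these libraries where they do the work, as an engineer would, in place of code of your own. Each camera call takes 0.05 s, during which the arm holds its last target. There are 200 camera calls.

### The job

Take the two piles of museum-shop pieces apart from the top down, one piece at a time, never tipping or dropping any, and set each gently in its own place. The square box, the oblong box, the round box and the brass bar each go flat in the tray of their own outline, and the little gold mask stands upright in the middle of the raised round black pedestal.

Things in the scene. Friction and masses are not known exactly. Their poses are not given: they have to be found in the camera images.
- square_box: Square dark-wood lidded box (lid shut and fast, one solid piece) with brass corners, 64 x 64 mm, 34 mm tall; x and y along its sides. Starts flat at the bottom of one of the two piles, standing on the table, with the round box or the bar on it. Origin at the centre of its underside, z up.
- oblong_box: Oblong dark-wood lidded box (lid shut and fast, one solid piece) with brass corners, 58 mm along x, 104 mm along y, 34 mm tall. Starts flat at the bottom of one of the two piles, standing on the table, with the round box or the bar on it. Origin at the centre of its underside, z up.
- round_box: Round brass box, solid, flat on top, diameter 50 mm, 30 mm tall. Starts on top of the square or the oblong box (which one varies), roughly centred. The gold mask stands on it. Origin at the centre of its underside, z up.
- bar: Brass bar paperweight, 24 mm along x, 54 mm along y, 30 mm tall, three dark squares on top. Starts on top of the square or the oblong box (which one varies), roughly centred. Nothing lies on it. Origin at the centre of its underside, z up.
- mask: Small solid brass (golden) mask standing upright: a block 26 mm along x, 32 mm along y, 48 mm tall, face towards its -x with relief under 2.5 mm; an ear 6 mm thick on each y side (44 mm over the ears; ears from 12 to 42 mm up). Starts on the round box, the only three-high pile. Origin at the centre of its underside, z up.
- square_tray: Fixed shallow black tray with a grey felt floor, inside 82 x 82 mm, sides along x and y; rim 4 mm thick all round. Floor 3 mm above the table, top of the rim 11 mm above the table. Origin at its centre on the table surface, z up. Place of the square box.
- oblong_tray: Fixed shallow black tray with a grey felt floor, inside 76 mm along x and 122 mm along y; rim 4 mm thick all round. Floor 3 mm above the table, top of the rim 11 mm above the table. Origin at its centre on the table surface, z up. Place of the oblong box.
- round_tray: Fixed shallow black tray with a grey felt floor, inside diameter 68 mm; rim 4 mm thick all round. Floor 3 mm above the table, top of the rim 11 mm above the table. Origin at its centre on the table surface, z up. Place of the round box.
- slim_tray: Fixed shallow black tray with a grey felt floor, inside 42 mm along x and 72 mm along y, the smallest tray; rim 4 mm thick all round. Floor 3 mm above the table, top of the rim 11 mm above the table. Origin at its centre on the table surface, z up. Place of the bar, lying flat, long side along long side.
- pedestal: Fixed raised plain black disc, diameter 64 mm, flat top 20 mm above the table, no rim. Origin at its centre on the table surface, z up. Place of the mask.

How it is judged:
By the outcome, as a careful person would: the job done as asked, in the order asked, and still so for the second after the job is handed in, with the robot touching nothing.
It also fails if it takes over 141 s, if anything falls off the work surface, if the arm or the gripper's body presses on something with over 40 N, if the wrist force passes 120 N, or if a joint passes its speed limit or range.

## Working session

There is one attempt and no reset: what is moved stays moved. The work goes in short steps, Python scripts to look and compute and a tool call to move; the robot and the scene stay as the last step left them, time stands still between calls to the robot, and variables do not carry over. Pictures are saved under pics/ and viewed, at most 14 in all, crops included, and the job is handed in when it is done.

Besides the shell and the picture viewer there is one more tool, called as a command line: name --argument value ..., lists and objects as JSON in quotes. play_rows: Moves the arm, as the interface text tells. Shifts and turns lie within -1 to 1; 1 stands for 50 cm of shift or 180 degrees of turn. Its arguments: {"type":"object","properties":{"targets":{"type":"array","items":{"type":"object","properties":{"travel":{"type":"array","items":{"type":"number"}},"roll":{"type":"number"},"claw":{"type":"number"}}}}},"required":["targets"]}

```bash
mkdir -p pics; python3 - <<'E'
from station import robot
import cv2,numpy as np
s=robot.sense();print({k:np.round(v,3) for k,v in s.items()})
for n in("top","scene"):
    p,d=robot.grab_frame(n);cv2.imwrite(f"pics/{n}0.png",p);np.save(f"pics/{n}0.npy",d)
    c=robot.camera_params(n);print(n,c)
E
```

```text
{'clock': np.float64(0.0), 'joint_positions': array([-1.148,  0.69 , -0.194,  1.566,  0.157,  0.902, -0.215]), 'joint_vel': array([-0.   , -0.   ,  0.001, -0.001, -0.   , -0.   , -0.001]), 'joint_torque': array([-0.0000e+00, -5.3961e+01, -1.2660e+00, -1.5855e+01,  9.0000e-03,
        9.0000e-03, -0.0000e+00]), 'position': array([0.237, 0.578, 0.247]), 'tool_rot': array([-6.070e-01, -3.082e+00,  3.000e-03]), 'ft_force': array([-0.106,  1.792,  0.15 ]), 'wrist_torque': array([ 0.012, -0.025, -0.012]), 'finger_force': np.float64(0.0), 'grip_width': np.float64(0.085)}
top {'fx': 606.7667834484236, 'fy': 606.7667834484236, 'cx': 320.858843333407, 'cy': 245.861043934128, 'R': array([[ 0.00301946, -0.99993885,  0.01063893],
       [-0.98446954, -0.00483988, -0.17548873],
       [ 0.17552949, -0.00994382, -0.98442395]]), 't': array([-0.01465899,  0.54500523,  1.12494061])}
scene {'fx': 595.5760994385681, 'fy': 595.5760994385681, 'cx': 314.8673508197375, 'cy': 238.28337050948204, 'R': array([[ 0.11018011,  0.99386425,  0.00970518],
       [ 0.6877853 , -0.06919175, -0.72260908],
       [-0.71750382,  0.08629223, -0.69118878]]), 't': array([-0.07032733, -0.32451402,  1.64992258])}
```

View pics/top0.png

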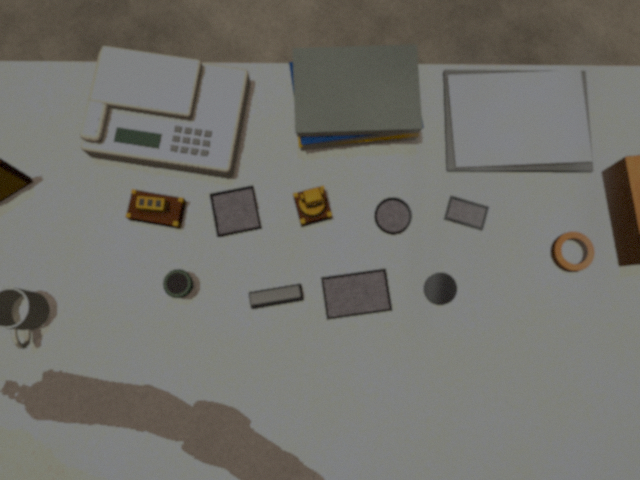

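View pics/scene0.png

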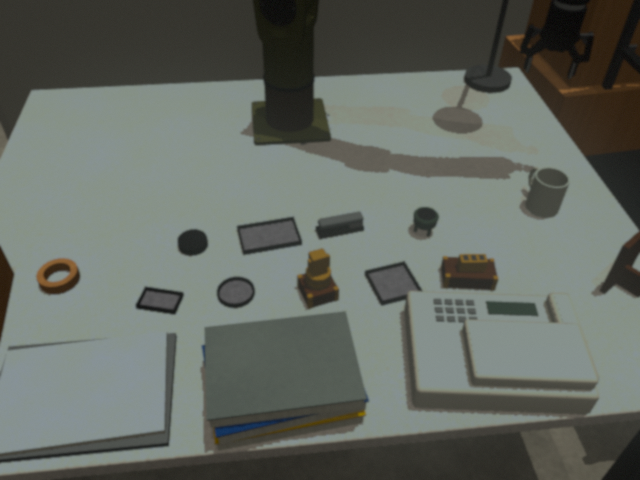

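The top view shows the bar on the oblong box at (156,208) and the mask on the round and square boxes at (313,204). The square tray is at (236,211), the round tray (393,215), the slim tray (467,212), the oblong tray (357,293) and the pedestal (440,288). The scene view agrees with this and shows that the mug, pot and stapler are only clutter.

```bash
cat > h.py <<'E'
import numpy as np,cv2
from station import robot
def ray(c,px,z):
    px=np.atleast_2d(px).astype(float)
    d=np.c_[(px[:,0]-c['cx'])/c['fx'],(px[:,1]-c['cy'])/c['fy'],np.ones(len(px))]@c['R']
    o=-c['R'].T@c['t']; return (o+d*((z-o[2])/d[:,2])[:,None])
def cloud(c,D):
    v,u=np.indices(D.shape); P=np.stack([(u-c['cx'])/c['fx']*D,(v-c['cy'])/c['fy']*D,D],-1)
    W=(P-c['t'])@c['R']; W[D==0]=np.nan; return W
def rect(xy):
    """centre, sides in mm (short,long), yaw deg of long side from world x"""
    (c,s,a)=cv2.minAreaRect((np.asarray(xy)[:,:2]*1000).astype(np.float32))
    if s[0]<s[1]: s=s[::-1]; a+=90
    return np.round(c,1),np.round(s[::-1],1),round((a+90)%180-90,1)
def blobs(m,c,z,amin=150):
    for k in cv2.findContours(m.astype(np.uint8),cv2.RETR_EXTERNAL,cv2.CHAIN_APPROX_NONE)[0]:
        if cv2.contourArea(k)>amin:
            k=k[:,0]; print(k.mean(0).round(),*rect(ray(c,k,z)))
E
python3 - <<'E'
from h import *
c=robot.camera_params("top");p=cv2.imread("pics/top0.png");D=np.load("pics/top0.npy")
W=cloud(c,D);g=p.max(2);print("table",np.median(W[330:350,200:300,2]),g[250,100:600:50],g[211,236],g[288,440])
roi=np.zeros(g.shape,bool);roi[180:330,110:500]=1
print("dark z=.011");blobs((g<135)&roi,c,.011)
print("pedestal z=.02");blobs((g<135)&roi&(np.indices(g.shape)[1]>415)&(np.indices(g.shape)[0]>250),c,.02)
hsv=cv2.cvtColor(p,cv2.COLOR_BGR2HSV);sat=(hsv[...,1]>110)&roi
print("boxes z=.034");blobs(sat,c,.034)
for lo,hi in((.028,.04),(.055,.075),(.1,.125)):
    m=(W[...,2]>lo)&(W[...,2]<hi)&sat;print(lo,np.nanmedian(W[m][:,2]));
    n,l,s,ce=cv2.connectedComponentsWithStats(m.astype(np.uint8))
    for i in range(1,n):
        if s[i,4]>40:print(s[i,4],rect(W[l==i]))
E
```

```text
table nan [130 127 131 130 132 129 130 129 128  95] 89 48
dark z=.011
[304. 254.] [536.9  18.5] [301.6 791.3] -89.6
pedestal z=.02
[458. 290.] [ 464.5 -281.9] [153.5 169.3] -89.8
boxes z=.034
[156. 208.] [621.2 313.3] [ 59.1 109.4] 80.3
[312. 205.] [629.5   4.4] [63.3 67.1] 14.8
0.028 0.033994356020812716
343 (array([631.,   5.]), array([63. , 63.3]), -74.8)
971 (array([623.1, 316.7]), array([ 56.4, 103.8]), 80.5)
0.055 0.06373862434757964
314 (array([625.8, 317.8]), array([25.4, 54.5]), 86.0)
228 (array([620.9,   5.7]), array([32.7, 48.9]), -86.4)
0.1 0.11129641369666789
273 (array([629.1,   4.7]), array([25. , 43.3]), -73.9)
```

```bash
python3 - <<'E'
from h import *
c=robot.camera_params("top");p=cv2.imread("pics/top0.png");g=p.max(2)
roi=np.zeros(g.shape,bool);roi[180:330,110:500]=1
hsv=cv2.cvtColor(p,cv2.COLOR_BGR2HSV)
print("dark z=.011");blobs((g<112)&roi,c,.011)
print("ped");blobs((g<112)&roi&(np.indices(g.shape)[1]>415)&(np.indices(g.shape)[0]>250),c,.02)
s=robot.sense();from scipy.spatial.transform import Rotation as R
print(R.from_rotvec(s['tool_rot']).as_matrix().round(3))
print(robot.camera_params("wrist"))
t=p[180:240,270:350];cv2.imwrite("pics/crop.png",cv2.resize(t,None,fx=8,fy=8))
E
```

```text
dark z=.011
[276. 296.] [451.3  75. ] [ 37.9 109. ] -79.9
[440. 288.] [ 467.7 -248.9] [64.7 68.4] -63.7
[181. 284.] [474.2 262.3] [59.3 71.5] -89.7
[356. 294.] [456.7 -82.8] [ 87.4 133.3] -81.8
[393. 216.] [ 614.8 -157.2] [76.5 79. ] -27.1
[466. 213.] [ 621.4 -305.7] [55.8 84. ] 73.0
[313. 208.] [633.2   3.8] [70.3 74.4] 14.3
[157. 209.] [625.3 316.7] [ 67.2 121.5] 80.2
[235. 211.] [622.5 159.9] [94.1 95.9] 11.8
ped
[440. 288.] [ 466.7 -247. ] [64.2 67.9] -63.7
[[-0.925  0.379 -0.001]
 [ 0.379  0.925 -0.002]
 [-0.    -0.002 -1.   ]]
{'fx': 340.2120204662644, 'fy': 340.2120204662644, 'cx': 317.5387644612595, 'cy': 234.3542018263826, 'R': array([[ 0.37791094,  0.92583895, -0.00235848],
       [ 0.87959873, -0.35823917,  0.31300284],
       [ 0.28894532, -0.12036172, -0.94974926]]), 't': array([-0.62405192, -0.04144254,  0.3806305 ])}
```

View pics/crop.png

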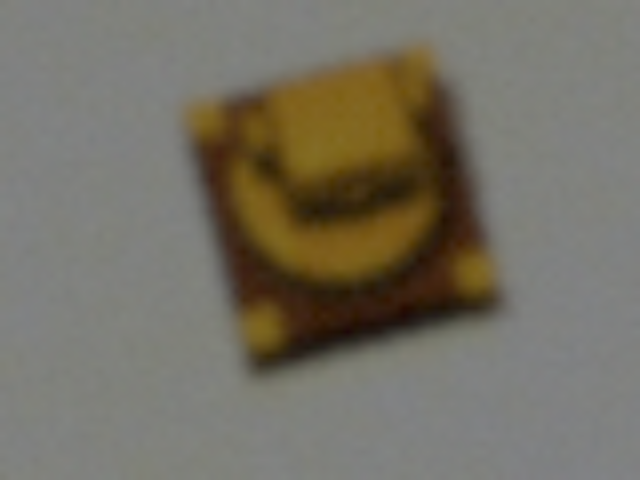

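The crop shows the mask's face towards the robot, with its ears along the y sides. I'll grip across the ears, with the jaw line at 106°, which is a turn of about +38°.

play_rows --targets '[{"travel":[0.08,-0.114,0],"roll":0.03,"claw":0},{"travel":[0.16,-0.228,0],"roll":0.06,"claw":0},{"travel":[0.2,-0.285,0],"roll":0.1,"claw":0},{"travel":[0.25,-0.35,0],"roll":0.13,"claw":0},{"travel":[0.29,-0.42,0],"roll":0.16,"claw":0},{"travel":[0.33,-0.48,0],"roll":0.19,"claw":0},{"travel":[0.37,-0.54,0],"roll":0.2133,"claw":0},{"travel":[0.4,-0.58,0],"roll":0.2133,"claw":0}]'

```text
clock: 0.77
position: [0.4266, 0.3017, 0.248]
tool_rot: [0.446, -3.109, 0.001]
ft_force: [0.7, -0.5, -0.9]
grip_width: 0.0852
finger_force: 0.0
```

play_rows --targets '[{"travel":[0.384,-0.566,-0.08],"roll":0,"claw":0},{"travel":[0.384,-0.566,-0.08],"roll":0,"claw":0},{"travel":[0.384,-0.566,-0.08],"roll":0,"claw":0},{"travel":[0.384,-0.566,-0.08],"roll":0,"claw":0},{"travel":[0.384,-0.566,-0.08],"roll":0,"claw":0},{"travel":[0.384,-0.566,-0.08],"roll":0,"claw":0},{"travel":[0.384,-0.566,-0.08],"roll":0,"claw":0},{"travel":[0.384,-0.566,-0.08],"roll":0,"claw":0}]'

```text
clock: 1.43
position: [0.6124, 0.0278, 0.209]
tool_rot: [0.44, -3.11, -0.0]
ft_force: [0.8, 1.4, 0.4]
grip_width: 0.0856
finger_force: 0.0
```

```bash
cat >> h.py <<'E'
from scipy.spatial.transform import Rotation as R
def look(name,bands,near,rad=.09):
    """wrist cloud; rects of height bands near a point"""
    s=robot.sense();c=robot.camera_params("wrist");p,D=robot.grab_frame("wrist");cv2.imwrite(f"pics/{name}.png",p);np.savez(f"pics/{name}.npz",D=D,**c)
    m=R.from_rotvec(s['tool_rot']).as_matrix();print("tcp",np.round(s['position']*1000,1),"jaw",np.degrees(np.arctan2(m[1,1],m[0,1])).round(1),"v",np.abs(s['joint_vel']).max().round(3))
    W=cloud(c,D)
    for lo,hi in bands:
        b=(W[...,2]>lo)&(W[...,2]<hi)&(np.hypot(W[...,0]-near[0],W[...,1]-near[1])<rad)
        n,l,st,ce=cv2.connectedComponentsWithStats(b.astype(np.uint8))
        for i in range(1,n):
            if st[i,4]>150:print(lo,st[i,4],np.round(np.median(W[l==i][:,2])*1000,1),*rect(W[l==i]),ce[i].round())
    return p,W
E
python3 - <<'E'
from h import *
look("w1",[(.028,.04),(.058,.068),(.107,.118)],(.629,.005))
E
```

```text
tcp [612.4  27.8 209. ] jaw 106.1 v 0.807
0.028 1586 33.8 [630.7   5.7] [64.2 65.2] 15.3 [292. 211.]
0.058 1064 63.7 [619.6   6.2] [33.5 49.4] -88.8 [292. 220.]
0.107 1553 111.6 [629.4   4.6] [25.9 32.7] -73.7 [280. 256.]
```

View pics/w1.png

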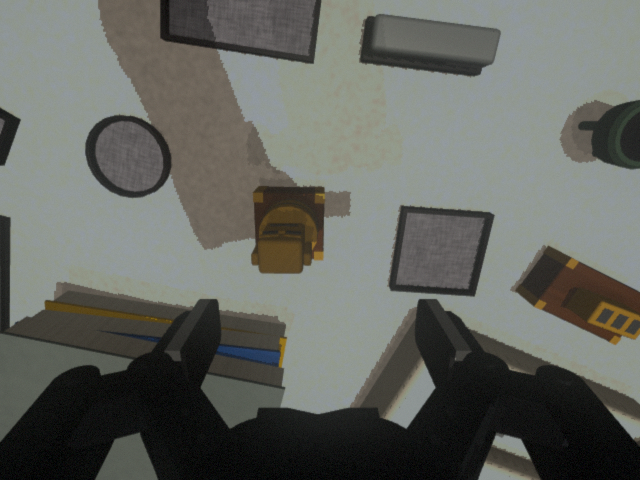

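The wrist view puts the mask centre at (629.4, 4.6) with its axis at 106°, which agrees with the top camera. I'll let the arm settle so I can read the commanded pose.

play_rows --targets '[{"travel":[0,0,0],"roll":0,"claw":0},{"travel":[0,0,0],"roll":0,"claw":0},{"travel":[0,0,0],"roll":0,"claw":0}]'

```text
clock: 1.73
position: [0.6111, 0.0316, 0.2094]
tool_rot: [0.443, -3.109, -0.002]
ft_force: [-0.4, 0.3, 0.1]
grip_width: 0.0852
finger_force: 0.0
```

play_rows --targets '[{"travel":[0.0366,-0.054,0],"roll":0,"claw":0},{"travel":[0.0366,-0.054,0],"roll":0,"claw":0},{"travel":[0.0366,-0.054,-0.04],"roll":0,"claw":0},{"travel":[0.0366,-0.054,-0.09],"roll":0,"claw":0},{"travel":[0.0366,-0.054,-0.14],"roll":0,"claw":0},{"travel":[0.0366,-0.054,-0.19],"roll":0,"claw":0},{"travel":[0.0366,-0.054,-0.24],"roll":0,"claw":0},{"travel":[0.0366,-0.054,-0.24],"roll":0,"claw":0}]'

```text
clock: 2.4
position: [0.6262, 0.0045, 0.0854]
tool_rot: [0.444, -3.101, -0.001]
ft_force: [-1.4, -0.2, -1.0]
grip_width: 0.0855
finger_force: 0.0
```

play_rows --targets '[{"travel":[0,0,0],"roll":0,"claw":30},{"travel":[0,0,0],"roll":0,"claw":60},{"travel":[0,0,0],"roll":0,"claw":90},{"travel":[0,0,0],"roll":0,"claw":110},{"travel":[0,0,0],"roll":0,"claw":130},{"travel":[0,0,0],"roll":0,"claw":150},{"travel":[0,0,0],"roll":0,"claw":180},{"travel":[0,0,0],"roll":0,"claw":255}]'

```text
clock: 3.07
position: [0.6313, 0.0035, 0.0916]
tool_rot: [-0.44, 3.107, 0.0]
ft_force: [-0.9, 1.1, 5.5]
grip_width: 0.0428
finger_force: 60.0
```

play_rows --targets '[{"travel":[0,0,0],"roll":0,"claw":255},{"travel":[0,0,0.01],"roll":0,"claw":255},{"travel":[0,0,0.03],"roll":0,"claw":255},{"travel":[0,0,0.06],"roll":0,"claw":255},{"travel":[0,0,0.1],"roll":0,"claw":255},{"travel":[0,0,0.14],"roll":0,"claw":255},{"travel":[0,0,0.16],"roll":0,"claw":255},{"travel":[0,0,0.16],"roll":0,"claw":255}]'

```text
clock: 3.73
position: [0.632, 0.0032, 0.1727]
tool_rot: [-0.439, 3.105, -0.0]
ft_force: [0.5, 0.3, -1.3]
grip_width: 0.0428
finger_force: 60.9
```

play_rows --targets '[{"travel":[0,0,0],"roll":0,"claw":255},{"travel":[0,0,0],"roll":0,"claw":255},{"travel":[0,0,0],"roll":0,"claw":255}]'

```text
clock: 3.98
position: [0.6293, 0.0027, 0.1683]
tool_rot: [0.44, -3.108, 0.0]
ft_force: [0.2, 0.2, -1.5]
grip_width: 0.0432
finger_force: 60.9
```

```bash
python3 - <<'E'
from h import *
p,W=look("w2",[(.028,.04),(.058,.068),(.17,.22)],(.629,.005))
p,D=robot.grab_frame("scene");cv2.imwrite("pics/s2.png",cv2.resize(p[150:330,240:440],None,fx=3,fy=3))
E
```

```text
tcp [629.3   2.7 168.3] jaw 106.1 v 0.003
0.028 2331 33.9 [630.3   5.6] [64.2 64.5] 15.2 [316. 217.]
0.058 3504 63.8 [625.8   6.1] [46.  48.8] -75.6 [323. 237.]
0.17 26788 203.4 [626.7   2.6] [ 31.4 117.7] -73.5 [318. 362.]
```

View pics/w2.png

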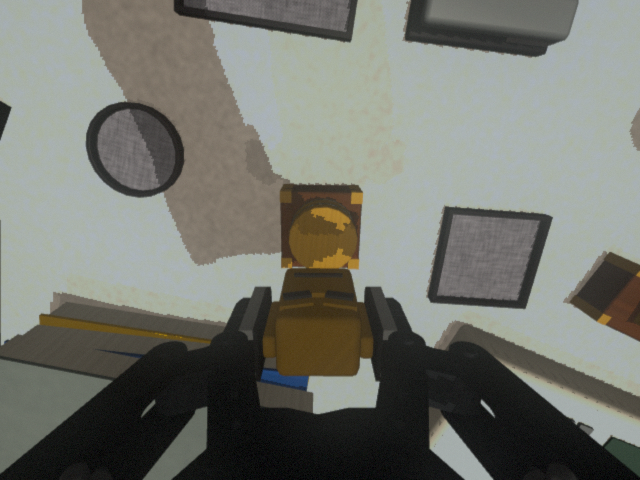

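The mask is held squarely by the ears, at about (320,330), and the round box at (322,240) has not been disturbed. Next I'll carry the mask over the pedestal.

play_rows --targets '[{"travel":[-0.02,-0.03,0],"roll":0,"claw":255},{"travel":[-0.06,-0.095,0],"roll":0,"claw":255},{"travel":[-0.1,-0.16,0],"roll":0,"claw":255},{"travel":[-0.14,-0.225,0],"roll":0,"claw":255},{"travel":[-0.18,-0.29,0],"roll":0,"claw":255},{"travel":[-0.22,-0.355,0],"roll":0,"claw":255},{"travel":[-0.26,-0.42,0],"roll":0,"claw":255},{"travel":[-0.29,-0.465,0],"roll":0,"claw":255}]'

```text
clock: 4.75
position: [0.4823, -0.2333, 0.1689]
tool_rot: [0.435, -3.108, 0.002]
ft_force: [-0.2, 0.3, -1.0]
grip_width: 0.043
finger_force: 61.1
```

play_rows --targets '[{"travel":[-0.032,-0.041,0],"roll":0,"claw":255},{"travel":[-0.032,-0.041,0],"roll":0,"claw":255},{"travel":[-0.032,-0.041,0],"roll":0,"claw":255},{"travel":[-0.032,-0.041,0],"roll":0,"claw":255}]'

```text
clock: 5.08
position: [0.4697, -0.2494, 0.1694]
tool_rot: [-0.441, 3.11, 0.001]
ft_force: [0.7, 0.6, -0.9]
grip_width: 0.0433
finger_force: 61.1
```

```bash
python3 - <<'E'
from h import *
p,W=look("w3",[(.015,.025)],(.468,-.250))
p,D=robot.grab_frame("top");c=robot.camera_params("top")
for n in("top0",):
    g=cv2.imread("pics/top0.png").max(2)
    W=cloud(c,np.load("pics/top0.npy"));m=(W[...,2]>.016)&(W[...,2]<.024)&(np.hypot(W[...,0]-.468,W[...,1]+.25)<.05);print(m.sum(),rect(W[m]))
E
```

```text
tcp [ 469.7 -249.4  169.4] jaw 106.1 v 0.023
0.015 4343 19.8 [ 466.2 -247.8] [62.7 63.1] 16.4 [320. 218.]
741 (array([ 468.6, -247.4]), array([61.5, 63.8]), -89.8)
```

play_rows --targets '[{"travel":[-0.002,0.005,-0.03],"roll":0,"claw":255},{"travel":[-0.002,0.005,-0.08],"roll":0,"claw":255},{"travel":[-0.002,0.005,-0.13],"roll":0,"claw":255},{"travel":[-0.002,0.005,-0.18],"roll":0,"claw":255},{"travel":[-0.002,0.005,-0.21],"roll":0,"claw":255},{"travel":[-0.002,0.005,-0.226],"roll":0,"claw":255},{"travel":[-0.002,0.005,-0.234],"roll":0,"claw":255},{"travel":[-0.002,0.005,-0.24],"roll":0,"claw":255}]'

```text
clock: 5.85
position: [0.469, -0.2468, 0.0495]
tool_rot: [-0.442, 3.11, 0.0]
ft_force: [-0.4, -0.0, 0.2]
grip_width: 0.0429
finger_force: 61.1
```

play_rows --targets '[{"travel":[0,0,0],"roll":0,"claw":255},{"travel":[0,0,0],"roll":0,"claw":255},{"travel":[0,0,-0.002],"roll":0,"claw":255},{"travel":[0,0,-0.004],"roll":0,"claw":255},{"travel":[0,0,-0.006],"roll":0,"claw":255},{"travel":[0,0,-0.006],"roll":0,"claw":255},{"travel":[0,0,-0.006],"roll":0,"claw":255}]'

```text
clock: 6.43
position: [0.4685, -0.2478, 0.0475]
tool_rot: [-0.44, 3.11, -0.001]
ft_force: [0.0, 0.2, 6.3]
grip_width: 0.043
finger_force: 61.9
```

play_rows --targets '[{"travel":[0,0,0.002],"roll":0,"claw":255},{"travel":[0,0,0.003],"roll":0,"claw":120},{"travel":[0,0,0.003],"roll":0,"claw":60},{"travel":[0,0,0.003],"roll":0,"claw":0},{"travel":[0,0,0.003],"roll":0,"claw":0},{"travel":[0,0,0.003],"roll":0,"claw":0},{"travel":[0,0,0.003],"roll":0,"claw":0},{"travel":[0,0,0.003],"roll":0,"claw":0}]'

```text
clock: 7.1
position: [0.4682, -0.2475, 0.048]
tool_rot: [0.44, -3.11, -0.0]
ft_force: [-0.2, -0.6, 0.5]
grip_width: 0.0857
finger_force: 0.0
```

play_rows --targets '[{"travel":[0,0,0.02],"roll":0,"claw":0},{"travel":[0,0,0.06],"roll":0,"claw":0},{"travel":[0,0,0.12],"roll":0,"claw":0},{"travel":[0,0,0.18],"roll":0,"claw":0},{"travel":[0,0,0.24],"roll":0,"claw":0},{"travel":[0,0,0.28],"roll":0,"claw":0},{"travel":[0,0,0.3],"roll":0,"claw":0},{"travel":[0,0,0.3],"roll":0,"claw":0}]'

```text
clock: 7.77
position: [0.4693, -0.248, 0.2005]
tool_rot: [-0.439, 3.107, -0.004]
ft_force: [0.3, 0.5, -0.4]
grip_width: 0.0857
finger_force: 0.0
```

play_rows --targets '[{"travel":[0,0,0],"roll":0,"claw":0},{"travel":[0,0,0],"roll":0,"claw":0}]'

```text
clock: 7.93
position: [0.4672, -0.2474, 0.1969]
tool_rot: [0.44, -3.108, -0.002]
ft_force: [-0.8, 0.5, -0.8]
grip_width: 0.0855
finger_force: 0.0
```

```bash
python3 - <<'E'
from h import *
p,W=look("w4",[(.015,.025),(.062,.074),(.028,.034)],(.468,-.250))
E
```

```text
tcp [ 467.2 -247.4  196.9] jaw 106.1 v 0.013
0.015 1774 19.9 [ 459.7 -249.5] [49.4 62.8] -74.9 [317. 200.]
0.062 1272 67.6 [ 467.2 -247.5] [26.7 31.5] -75.0 [317. 229.]
```

View pics/w4.png

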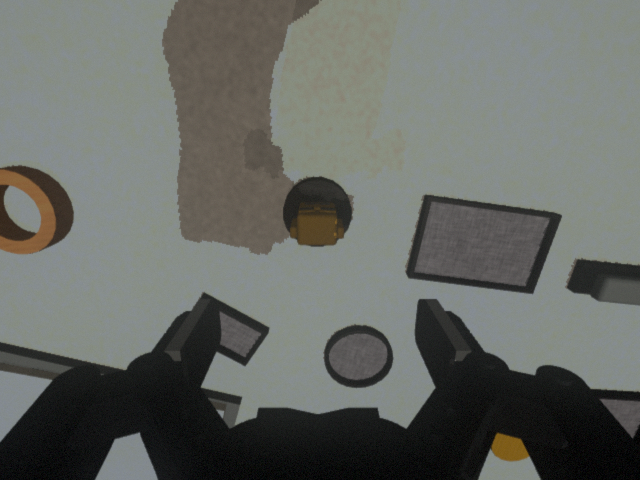

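The mask stands upright at (467.2, −247.5), at the centre of the pedestal. The round box is next.

play_rows --targets '[{"travel":[0.04,0.06,0],"roll":0,"claw":0},{"travel":[0.085,0.13,0],"roll":0,"claw":0},{"travel":[0.13,0.2,0],"roll":0,"claw":0},{"travel":[0.175,0.27,0],"roll":0,"claw":0},{"travel":[0.22,0.34,0],"roll":0,"claw":0},{"travel":[0.265,0.41,0],"roll":0,"claw":0},{"travel":[0.3,0.47,0],"roll":0,"claw":0},{"travel":[0.324,0.503,0],"roll":0,"claw":0}]'

```text
clock: 8.65
position: [0.631, 0.0104, 0.1966]
tool_rot: [0.45, -3.109, -0.006]
ft_force: [0.2, 2.2, -0.7]
grip_width: 0.0857
finger_force: 0.0
```

play_rows --targets '[{"travel":[0,0,0],"roll":0,"claw":0},{"travel":[0,0,0],"roll":0,"claw":0},{"travel":[0,0,0],"roll":0,"claw":0}]'

```text
clock: 8.9
position: [0.6291, 0.0026, 0.1966]
tool_rot: [0.439, -3.107, 0.002]
ft_force: [0.8, -0.6, -0.6]
grip_width: 0.0852
finger_force: 0.0
```

```bash
python3 - <<'E'
from h import *
p,W=look("w5",[(.028,.04),(.060,.068)],(.629,.005))
E
```

```text
tcp [629.1   2.6 196.6] jaw 106.1 v 0.025
0.028 1997 33.9 [630.5   5.6] [64.5 64.6] 15.2 [317. 211.]
0.06 2914 63.8 [627.4   6.5] [48.8 49. ] 14.8 [322. 228.]
```

play_rows --targets '[{"travel":[-0.003,0.008,-0.03],"roll":0,"claw":0},{"travel":[-0.003,0.008,-0.08],"roll":0,"claw":0},{"travel":[-0.003,0.008,-0.13],"roll":0,"claw":0},{"travel":[-0.003,0.008,-0.18],"roll":0,"claw":0},{"travel":[-0.003,0.008,-0.22],"roll":0,"claw":0},{"travel":[-0.003,0.008,-0.25],"roll":0,"claw":0},{"travel":[-0.003,0.008,-0.267],"roll":0,"claw":0},{"travel":[-0.003,0.008,-0.267],"roll":0,"claw":0}]'

```text
clock: 9.62
position: [0.6269, 0.0061, 0.0626]
tool_rot: [0.437, -3.107, 0.001]
ft_force: [-0.3, -0.9, 0.5]
grip_width: 0.0857
finger_force: 0.0
```

play_rows --targets '[{"travel":[0,0,0],"roll":0,"claw":30},{"travel":[0,0,0],"roll":0,"claw":60},{"travel":[0,0,0],"roll":0,"claw":80},{"travel":[0,0,0],"roll":0,"claw":100},{"travel":[0,0,0],"roll":0,"claw":120},{"travel":[0,0,0],"roll":0,"claw":150},{"travel":[0,0,0],"roll":0,"claw":200},{"travel":[0,0,0],"roll":0,"claw":255}]'

```text
clock: 10.28
position: [0.6296, 0.0076, 0.0662]
tool_rot: [-0.439, 3.109, -0.001]
ft_force: [-0.5, -1.4, 6.3]
grip_width: 0.0477
finger_force: 60.9
```

play_rows --targets '[{"travel":[0,0,0],"roll":0,"claw":255},{"travel":[0,0,0.005],"roll":0,"claw":255},{"travel":[0,0,0.02],"roll":0,"claw":255},{"travel":[0,0,0.05],"roll":0,"claw":255},{"travel":[0,0,0.09],"roll":0,"claw":255},{"travel":[0,0,0.13],"roll":0,"claw":255},{"travel":[0,0,0.15],"roll":0,"claw":255},{"travel":[0,0,0.16],"roll":0,"claw":255}]'

```text
clock: 10.95
position: [0.6296, 0.0083, 0.1466]
tool_rot: [-0.44, 3.108, 0.0]
ft_force: [-0.1, 0.2, -1.9]
grip_width: 0.0475
finger_force: 62.0
```

play_rows --targets '[{"travel":[0,0,0],"roll":0,"claw":255},{"travel":[0,0,0],"roll":0,"claw":255},{"travel":[0,0,0],"roll":0,"claw":255}]'

```text
clock: 11.2
position: [0.6278, 0.0078, 0.1434]
tool_rot: [0.44, -3.108, -0.0]
ft_force: [0.0, 0.2, -2.1]
grip_width: 0.0476
finger_force: 62.0
```

```bash
python3 - <<'E'
from h import *
p,W=look("w6",[(.002,.016),(.028,.04),(.13,.16)],(.629,.005),.3)
E
```

```text
tcp [627.8   7.8 143.4] jaw 106.1 v 0.007
0.002 3454 5.9 [488.9 -77.4] [ 19.6 129.8] -81.2 [277.  11.]
0.002 2927 11.5 [464.4  77.2] [ 17.9 106.3] -87.0 [476.  30.]
0.002 8319 3.5 [ 614.8 -157.3] [75.  76.1] -76.4 [110. 151.]
0.002 278 9.0 [599.7  -2.9] [ 1.  64.1] -74.7 [313. 192.]
0.002 10630 3.2 [622.7 161.6] [91.5 92.1] -77.6 [496. 268.]
0.002 1097 9.2 [613.7 266. ] [ 4.9 58.3] -9.5 [613. 294.]
0.002 1722 9.0 [ 770.3 -134.4] [  3.4 147.4] -84.4 [115. 332.]
0.002 437 11.3 [698.2 231.8] [  7.3 126.4] 84.6 [532. 366.]
0.002 412 9.8 [755.3  11.1] [ 2.8 39.8] -83.9 [280. 358.]
0.028 4203 36.3 [459.4  78.5] [ 16.2 100.3] -74.7 [519.  13.]
0.028 4325 33.8 [624.9   4.2] [53.7 64.5] -74.5 [312. 221.]
0.028 841 33.3 [627.  276.7] [28.5 36.1] -10.6 [629. 327.]
0.028 2196 31.4 [ 771.7 -157.8] [ 11.9 109.8] -81.1 [ 68. 346.]
0.028 495 32.9 [755.9  19.4] [24.  52.7] 61.5 [285. 377.]
0.028 580 33.9 [700.2 246.4] [ 1.4 97.2] 81.5 [561. 389.]
0.028 214 35.3 [760.3 157.7] [ 2.4 26.5] -8.0 [439. 420.]
0.13 12814 141.0 [624.3   5.2] [49.9 62.1] 71.6 [317. 309.]
```

View pics/w6.png

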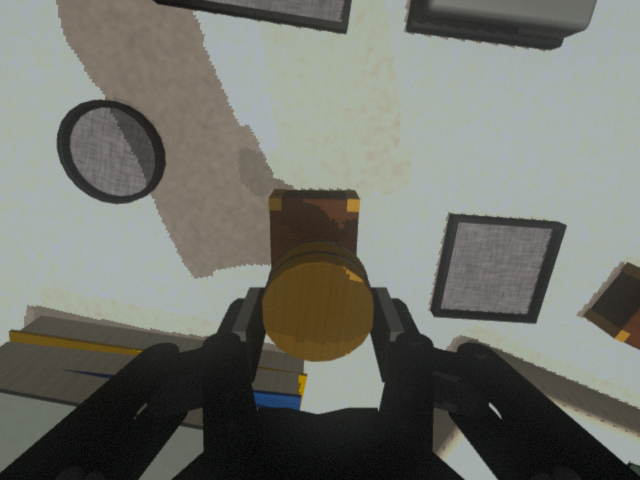

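The round box is held level, with its top at 141 mm. The wrist view gives the round tray at (614.8, −157.3), the same as the top camera, so I'll carry the box there and lower it.

play_rows --targets '[{"travel":[-0.002,-0.03,0],"roll":0,"claw":255},{"travel":[-0.006,-0.09,0],"roll":0,"claw":255},{"travel":[-0.011,-0.15,0],"roll":0,"claw":255},{"travel":[-0.016,-0.21,0],"roll":0,"claw":255},{"travel":[-0.021,-0.27,0],"roll":0,"claw":255},{"travel":[-0.026,-0.31,0],"roll":0,"claw":255},{"travel":[-0.026,-0.33,0],"roll":0,"claw":255},{"travel":[-0.026,-0.33,0],"roll":0,"claw":255}]'

```text
clock: 11.92
position: [0.6148, -0.1607, 0.1435]
tool_rot: [0.433, -3.11, 0.003]
ft_force: [-0.7, 0.4, -1.1]
grip_width: 0.0476
finger_force: 62.1
```

play_rows --targets '[{"travel":[0,0,0],"roll":0,"claw":255},{"travel":[0,0,-0.03],"roll":0,"claw":255},{"travel":[0,0,-0.07],"roll":0,"claw":255},{"travel":[0,0,-0.11],"roll":0,"claw":255},{"travel":[0,0,-0.15],"roll":0,"claw":255},{"travel":[0,0,-0.18],"roll":0,"claw":255},{"travel":[0,0,-0.196],"roll":0,"claw":255},{"travel":[0,0,-0.196],"roll":0,"claw":255}]'

```text
clock: 12.58
position: [0.6149, -0.1539, 0.0448]
tool_rot: [0.445, -3.107, -0.004]
ft_force: [0.1, 0.5, -1.8]
grip_width: 0.0474
finger_force: 62.1
```

play_rows --targets '[{"travel":[0,0,0],"roll":0,"claw":255},{"travel":[0,0,0],"roll":0,"claw":255},{"travel":[0,0,-0.004],"roll":0,"claw":255},{"travel":[0,0,-0.008],"roll":0,"claw":255},{"travel":[0,0,-0.012],"roll":0,"claw":255},{"travel":[0,0,-0.016],"roll":0,"claw":255},{"travel":[0,0,-0.016],"roll":0,"claw":255},{"travel":[0,0,-0.016],"roll":0,"claw":255}]'

```text
clock: 13.25
position: [0.6156, -0.1571, 0.0385]
tool_rot: [0.44, -3.11, -0.0]
ft_force: [-0.2, 0.3, -1.7]
grip_width: 0.0475
finger_force: 62.1
```

play_rows --targets '[{"travel":[0,0,-0.003],"roll":0,"claw":255},{"travel":[0,0,-0.006],"roll":0,"claw":255},{"travel":[0,0,-0.008],"roll":0,"claw":255},{"travel":[0,0,-0.008],"roll":0,"claw":255},{"travel":[0,0,-0.008],"roll":0,"claw":255}]'

```text
clock: 13.67
position: [0.6158, -0.157, 0.0353]
tool_rot: [-0.44, 3.11, -0.0]
ft_force: [-1.1, 0.7, 4.7]
grip_width: 0.0478
finger_force: 62.7
```

play_rows --targets '[{"travel":[0,0,0.002],"roll":0,"claw":255},{"travel":[0,0,0.003],"roll":0,"claw":120},{"travel":[0,0,0.003],"roll":0,"claw":60},{"travel":[0,0,0.003],"roll":0,"claw":0},{"travel":[0,0,0.003],"roll":0,"claw":0},{"travel":[0,0,0.003],"roll":0,"claw":0},{"travel":[0,0,0.003],"roll":0,"claw":0},{"travel":[0,0,0.003],"roll":0,"claw":0}]'

```text
clock: 14.33
position: [0.6157, -0.157, 0.0361]
tool_rot: [-0.44, 3.111, 0.0]
ft_force: [0.1, 0.2, 0.3]
grip_width: 0.0856
finger_force: 0.0
```

play_rows --targets '[{"travel":[0,0,0.02],"roll":0,"claw":0},{"travel":[0,0,0.06],"roll":0,"claw":0},{"travel":[0,0,0.12],"roll":0,"claw":0},{"travel":[0,0,0.18],"roll":0,"claw":0},{"travel":[0,0,0.24],"roll":0,"claw":0},{"travel":[0,0,0.3],"roll":0,"claw":0},{"travel":[0,0,0.33],"roll":0,"claw":0},{"travel":[0,0,0.33],"roll":0,"claw":0}]'

```text
clock: 15.0
position: [0.6183, -0.157, 0.2063]
tool_rot: [-0.439, 3.102, -0.003]
ft_force: [0.5, 0.2, 0.5]
grip_width: 0.0855
finger_force: 0.0
```

play_rows --targets '[{"travel":[0,0,0],"roll":0,"claw":0},{"travel":[0,0,0],"roll":0,"claw":0}]'

```text
clock: 15.17
position: [0.6149, -0.1571, 0.2005]
tool_rot: [0.44, -3.109, -0.0]
ft_force: [-0.1, -0.3, -0.3]
grip_width: 0.0853
finger_force: 0.0
```

```bash
python3 - <<'E'
from h import *
p,W=look("w7",[(.03,.036),(.002,.012)],(.615,-.157),.2)
print(robot.sense()['joint_positions'].round(2))
E
```

```text
tcp [ 614.9 -157.1  200.5] jaw 106.1 v 0.02
0.03 2327 32.8 [ 613.3 -157.4] [48.4 49. ] -77.8 [317. 215.]
0.03 4245 33.7 [630.5   5.5] [65.2 65.2] 15.2 [477. 277.]
0.03 1293 31.4 [ 766.  -112.4] [ 10.5 199.6] -82.2 [300. 363.]
0.002 10853 3.1 [457.5 -81.9] [ 80.9 130.9] -81.8 [437.  65.]
0.002 171 7.0 [ 485.5 -231. ] [13.4 51.5] -48.0 [278.  44.]
0.002 4671 3.5 [ 621.  -308.4] [51.  84.4] 73.1 [160. 172.]
0.002 2205 6.5 [ 614.6 -157.3] [74.7 75.3] 13.8 [316. 205.]
0.002 430 6.7 [618.8 -14.2] [45.9 90.8] -30.2 [453. 252.]
0.002 981 11.0 [ 742.4 -300.8] [63.3 66.9] -0.2 [165. 280.]
0.002 970 7.0 [ 767.5 -111.9] [  3.2 192.2] -84.1 [316. 350.]
[ 0.44  0.79 -0.49  1.57  0.44  0.89  1.64]
```

The round box sits flat in its tray, with its top at 33 mm. The bar needs the jaw near −8°, a turn of −114°, which also suits the slim and oblong trays and keeps joint 7 well inside its range. I'll move there and check how close the phone is.

play_rows --targets '[{"travel":[0.002,0.05,0],"roll":-0.035,"claw":0},{"travel":[0.004,0.11,0],"roll":-0.075,"claw":0},{"travel":[0.006,0.17,0],"roll":-0.114,"claw":0},{"travel":[0.007,0.23,0],"roll":-0.153,"claw":0},{"travel":[0.008,0.29,0],"roll":-0.192,"claw":0},{"travel":[0.009,0.35,0],"roll":-0.231,"claw":0},{"travel":[0.01,0.41,0],"roll":-0.27,"claw":0},{"travel":[0.01,0.47,0],"roll":-0.309,"claw":0}]'

```text
clock: 15.88
position: [0.6197, 0.0793, 0.1996]
tool_rot: [-1.07, -2.951, 0.002]
ft_force: [0.6, -0.3, -0.0]
grip_width: 0.0854
finger_force: 0.0
```

play_rows --targets '[{"travel":[0.002,0.06,0],"roll":-0.039,"claw":0},{"travel":[0.004,0.12,0],"roll":-0.078,"claw":0},{"travel":[0.006,0.18,0],"roll":-0.117,"claw":0},{"travel":[0.007,0.24,0],"roll":-0.156,"claw":0},{"travel":[0.009,0.3,0],"roll":-0.195,"claw":0},{"travel":[0.009,0.36,0],"roll":-0.234,"claw":0},{"travel":[0.009,0.42,0],"roll":-0.273,"claw":0},{"travel":[0.009,0.479,0],"roll":-0.312,"claw":0}]'

```text
clock: 16.55
position: [0.6241, 0.3188, 0.1993]
tool_rot: [-2.334, -2.102, 0.005]
ft_force: [0.3, -0.8, -0.1]
grip_width: 0.0853
finger_force: 0.0
```

play_rows --targets '[{"travel":[0,0,0],"roll":-0.01,"claw":0},{"travel":[0,0,0],"roll":-0.01,"claw":0},{"travel":[0,0,0],"roll":-0.01,"claw":0}]'

```text
clock: 16.8
position: [0.6246, 0.3165, 0.1996]
tool_rot: [2.359, 2.073, -0.005]
ft_force: [0.4, -0.6, 0.7]
grip_width: 0.0861
finger_force: 0.0
```

```bash
python3 - <<'E'
from h import *
p,W=look("w8",[(.03,.038),(.058,.068)],(.623,.317),.08)
print(robot.sense()['joint_positions'].round(2))
c=robot.camera_params("top");W=cloud(c,np.load("pics/top0.npy"))
m=(W[...,2]>.02)&(W[...,1]>.24)&(W[...,1]<.4)&(W[...,0]>.665)&(W[...,0]<.9)
for lo in np.arange(.24,.4,.02):
    k=m&(W[...,1]>lo)&(W[...,1]<lo+.02);print(lo.round(2),np.percentile(W[k][:,0],1).round(3),np.percentile(W[k][:,2],90).round(3))
E
```

```text
tcp [624.6 316.5 199.6] jaw -7.4 v 0.033
0.03 5351 33.9 [622.8 317.4] [ 58.3 104.5] 80.3 [315. 209.]
0.058 1919 63.9 [624.4 318.5] [24.  53.8] 85.1 [317. 223.]
[-0.6   0.85  0.15  1.36 -0.13  0.94 -0.56]
0.24 0.702 0.092
0.26 0.705 0.092
0.28 0.708 0.092
0.3 0.711 0.092
0.32 0.714 0.092
0.34 0.717 0.092
0.36 0.72 0.092
0.38 0.723 0.092Traceback (most recent call last):
  File "<stdin>", line 7, in <module>
    return _quantile_unchecked(
        a, q, axis, out, overwrite_input, method, keepdims, weights)
    return _ureduce(a,
                    func=_quantile_ureduce_func,
    ...<5 lines>...
                    overwrite_input=overwrite_input,
                    method=method)
    r = func(a, **kwargs)
    result = _quantile(arr,
                       quantiles=q,
    ...<2 lines>...
                       out=out,
                       weights=wgt)
    slices_having_nans = np.isnan(arr[-1, ...])
                                  ~~~^^^^^^^^^
IndexError: index -1 is out of bounds for axis 0 with size 0
```

View pics/w8.png

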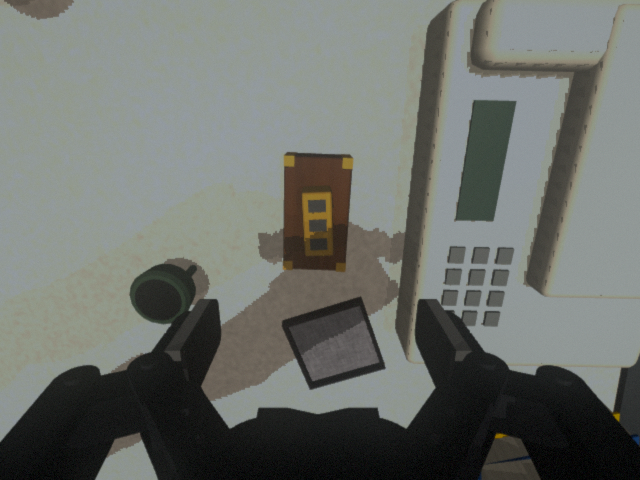

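The bar is in clear view at (317,223), centred at (624.4, 318.5) and at 85°. The phone starts at x ≥ 0.70, clear of the fingers.

play_rows --targets '[{"travel":[0,0.004,-0.03],"roll":0.014,"claw":0},{"travel":[0,0.004,-0.08],"roll":0.014,"claw":0},{"travel":[0,0.004,-0.13],"roll":0.014,"claw":0},{"travel":[0,0.004,-0.18],"roll":0.014,"claw":0},{"travel":[0,0.004,-0.22],"roll":0.014,"claw":0},{"travel":[0,0.004,-0.25],"roll":0.014,"claw":0},{"travel":[0,0.004,-0.273],"roll":0.014,"claw":0},{"travel":[0,0.004,-0.273],"roll":0.014,"claw":0}]'

```text
clock: 17.52
position: [0.6241, 0.3176, 0.0621]
tool_rot: [-2.316, -2.122, 0.007]
ft_force: [-0.2, -0.7, 0.2]
grip_width: 0.0856
finger_force: 0.0
```

play_rows --targets '[{"travel":[0,0,0],"roll":0,"claw":40},{"travel":[0,0,0],"roll":0,"claw":80},{"travel":[0,0,0],"roll":0,"claw":110},{"travel":[0,0,0],"roll":0,"claw":140},{"travel":[0,0,0],"roll":0,"claw":160},{"travel":[0,0,0],"roll":0,"claw":180},{"travel":[0,0,0],"roll":0,"claw":200},{"travel":[0,0,0],"roll":0,"claw":255}]'

```text
clock: 18.18
position: [0.6253, 0.3197, 0.0654]
tool_rot: [-2.315, -2.124, -0.001]
ft_force: [-1.1, -0.3, 5.9]
grip_width: 0.0227
finger_force: 60.9
```

play_rows --targets '[{"travel":[0,0,0],"roll":0,"claw":255},{"travel":[0,0,0],"roll":0,"claw":255},{"travel":[0,0,0.01],"roll":0,"claw":255},{"travel":[0,0,0.04],"roll":0,"claw":255},{"travel":[0,0,0.08],"roll":0,"claw":255},{"travel":[0,0,0.12],"roll":0,"claw":255},{"travel":[0,0,0.15],"roll":0,"claw":255},{"travel":[0,0,0.16],"roll":0,"claw":255}]'

```text
clock: 18.85
position: [0.6269, 0.32, 0.1481]
tool_rot: [2.314, 2.122, 0.008]
ft_force: [0.4, 0.2, -2.0]
grip_width: 0.0225
finger_force: 59.9
```

play_rows --targets '[{"travel":[0,0,0],"roll":0,"claw":255},{"travel":[0,0,0],"roll":0,"claw":255},{"travel":[0,0,0],"roll":0,"claw":255}]'

```text
clock: 19.1
position: [0.6242, 0.3191, 0.1433]
tool_rot: [-2.314, -2.123, 0.004]
ft_force: [0.2, -0.1, -3.4]
grip_width: 0.0223
finger_force: 59.9
```

```bash
python3 - <<'E'
from h import *
p,W=look("w9",[(.028,.038),(.11,.16)],(.623,.317),.08)
E
```

```text
tcp [624.2 319.1 143.3] jaw -4.9 v 0.009
0.028 7058 33.9 [623.1 319.6] [ 58.3 100.2] 80.3 [317. 212.]
0.11 9380 141.8 [621.5 319.4] [46.4 57.7] 62.6 [317. 308.]
```

View pics/w9.png

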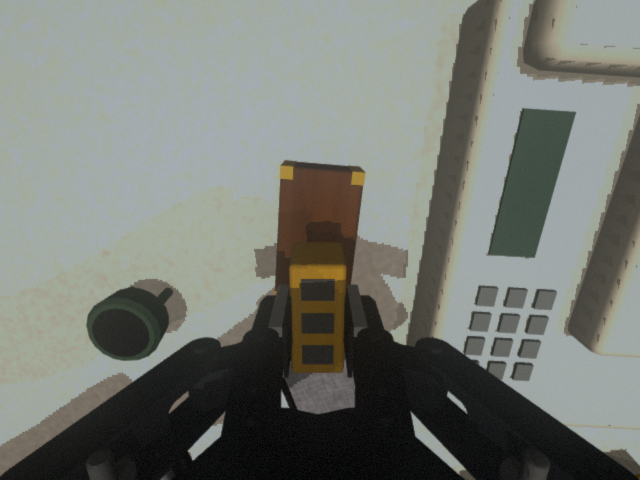

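The bar is held straight at (318,310). The slim tray is at (621, −307) with its long side at 73°, so I'll turn −12° on the way.

play_rows --targets '[{"travel":[0,-0.03,0],"roll":-0.01,"claw":255},{"travel":[0,-0.09,0],"roll":-0.02,"claw":255},{"travel":[0,-0.16,0],"roll":-0.03,"claw":255},{"travel":[0,-0.23,0],"roll":-0.04,"claw":255},{"travel":[0,-0.3,0],"roll":-0.05,"claw":255},{"travel":[0,-0.37,0],"roll":-0.06,"claw":255},{"travel":[0,-0.44,0],"roll":-0.067,"claw":255},{"travel":[0,-0.51,0],"roll":-0.067,"claw":255}]'

```text
clock: 19.82
position: [0.6242, 0.0613, 0.1441]
tool_rot: [2.528, 1.864, -0.003]
ft_force: [0.4, -1.2, -2.7]
grip_width: 0.0226
finger_force: 59.9
```

play_rows --targets '[{"travel":[-0.002,-0.07,0],"roll":0,"claw":255},{"travel":[-0.003,-0.14,0],"roll":0,"claw":255},{"travel":[-0.004,-0.21,0],"roll":0,"claw":255},{"travel":[-0.005,-0.28,0],"roll":0,"claw":255},{"travel":[-0.006,-0.35,0],"roll":0,"claw":255},{"travel":[-0.006,-0.42,0],"roll":0,"claw":255},{"travel":[-0.006,-0.48,0],"roll":0,"claw":255},{"travel":[-0.006,-0.53,0],"roll":0,"claw":255}]'

```text
clock: 20.48
position: [0.6202, -0.2056, 0.1441]
tool_rot: [2.53, 1.862, -0.004]
ft_force: [0.0, 0.5, -2.8]
grip_width: 0.0225
finger_force: 59.9
```

play_rows --targets '[{"travel":[0,-0.06,0],"roll":0,"claw":255},{"travel":[0,-0.11,0],"roll":0,"claw":255},{"travel":[0,-0.15,0],"roll":0,"claw":255},{"travel":[0,-0.17,0],"roll":0,"claw":255},{"travel":[0,-0.17,0],"roll":0,"claw":255},{"travel":[0,-0.17,0],"roll":0,"claw":255}]'

```text
clock: 20.98
position: [0.6215, -0.2851, 0.1441]
tool_rot: [-2.525, -1.866, 0.0]
ft_force: [-0.3, 1.5, -2.5]
grip_width: 0.0229
finger_force: 59.9
```

```bash
python3 - <<'E'
from h import *
p,W=look("w10",[(.001,.013),(.13,.15)],(.621,-.307),.1)
E
```

```text
tcp [ 621.5 -285.1  144.1] jaw -17.1 v 0.037
0.001 937 11.4 [ 713.4 -311.1] [ 8.8 82.8] 89.4 [435. 221.]
0.001 2944 3.5 [ 622.8 -302.6] [53.2 73.4] 73.5 [330. 228.]
0.13 7666 142.5 [ 619.2 -283.9] [46.4 57.3] 50.9 [317. 310.]
```

play_rows --targets '[{"travel":[0,-0.02,0],"roll":0,"claw":255},{"travel":[0,-0.043,-0.01],"roll":0,"claw":255},{"travel":[0,-0.043,-0.04],"roll":0,"claw":255},{"travel":[0,-0.043,-0.08],"roll":0,"claw":255},{"travel":[0,-0.043,-0.12],"roll":0,"claw":255},{"travel":[0,-0.043,-0.16],"roll":0,"claw":255},{"travel":[0,-0.043,-0.185],"roll":0,"claw":255},{"travel":[0,-0.043,-0.196],"roll":0,"claw":255}]'

```text
clock: 21.7
position: [0.6208, -0.3067, 0.044]
tool_rot: [-2.523, -1.867, 0.003]
ft_force: [0.1, 0.1, -4.0]
grip_width: 0.0226
finger_force: 59.9
```

play_rows --targets '[{"travel":[0,0,0],"roll":0,"claw":255},{"travel":[0,0,-0.004],"roll":0,"claw":255},{"travel":[0,0,-0.008],"roll":0,"claw":255},{"travel":[0,0,-0.012],"roll":0,"claw":255},{"travel":[0,0,-0.016],"roll":0,"claw":255},{"travel":[0,0,-0.018],"roll":0,"claw":255},{"travel":[0,0,-0.018],"roll":0,"claw":255},{"travel":[0,0,-0.018],"roll":0,"claw":255}]'

```text
clock: 22.37
position: [0.6223, -0.307, 0.0377]
tool_rot: [2.525, 1.869, 0.0]
ft_force: [-0.2, -0.0, -3.3]
grip_width: 0.0225
finger_force: 59.9
```

play_rows --targets '[{"travel":[0,0,-0.002],"roll":0,"claw":255},{"travel":[0,0,-0.004],"roll":0,"claw":255},{"travel":[0,0,-0.004],"roll":0,"claw":255},{"travel":[0,0,-0.004],"roll":0,"claw":255}]'

```text
clock: 22.7
position: [0.6222, -0.307, 0.0355]
tool_rot: [-2.525, -1.869, 0.0]
ft_force: [-0.5, 0.2, -2.4]
grip_width: 0.0226
finger_force: 59.9
```

play_rows --targets '[{"travel":[0,0,-0.002],"roll":0,"claw":255},{"travel":[0,0,-0.004],"roll":0,"claw":255},{"travel":[0,0,-0.004],"roll":0,"claw":255},{"travel":[0,0,-0.004],"roll":0,"claw":255}]'

```text
clock: 23.03
position: [0.6224, -0.3071, 0.0344]
tool_rot: [2.525, 1.868, 0.0]
ft_force: [-1.9, -0.3, 5.2]
grip_width: 0.0223
finger_force: 60.7
```

play_rows --targets '[{"travel":[0,0,0.002],"roll":0,"claw":255},{"travel":[0,0,0.003],"roll":0,"claw":180},{"travel":[0,0,0.003],"roll":0,"claw":100},{"travel":[0,0,0.003],"roll":0,"claw":0},{"travel":[0,0,0.003],"roll":0,"claw":0},{"travel":[0,0,0.003],"roll":0,"claw":0},{"travel":[0,0,0.003],"roll":0,"claw":0},{"travel":[0,0,0.003],"roll":0,"claw":0}]'

```text
clock: 23.7
position: [0.6222, -0.307, 0.0351]
tool_rot: [2.525, 1.869, 0.0]
ft_force: [0.3, 0.2, 0.1]
grip_width: 0.0856
finger_force: 0.0
```

play_rows --targets '[{"travel":[0,0,0.02],"roll":0,"claw":0},{"travel":[0,0,0.06],"roll":0,"claw":0},{"travel":[0,0,0.12],"roll":0,"claw":0},{"travel":[0,0,0.18],"roll":0,"claw":0},{"travel":[0,0,0.24],"roll":0,"claw":0},{"travel":[0,0,0.3],"roll":0,"claw":0},{"travel":[0,0,0.33],"roll":0,"claw":0},{"travel":[0,0,0.33],"roll":0,"claw":0}]'

```text
clock: 24.37
position: [0.6247, -0.3085, 0.2059]
tool_rot: [2.519, 1.863, 0.007]
ft_force: [0.4, -0.7, 0.3]
grip_width: 0.0855
finger_force: 0.0
```

play_rows --targets '[{"travel":[0,0,0],"roll":0,"claw":0},{"travel":[0,0,0],"roll":0,"claw":0}]'

```text
clock: 24.53
position: [0.6215, -0.3066, 0.1994]
tool_rot: [-2.524, -1.868, 0.001]
ft_force: [0.2, 0.3, 0.2]
grip_width: 0.0852
finger_force: 0.0
```

```bash
python3 - <<'E'
from h import *
p,W=look("w11",[(.001,.013),(.029,.038)],(.621,-.307),.08)
E
```

```text
tcp [ 621.5 -306.6  199.4] jaw -17.0 v 0.023
0.001 2763 3.8 [ 621.  -308.6] [54.4 85.7] 74.0 [317. 204.]
0.029 1561 32.9 [ 621.6 -308.2] [23.8 54.1] 73.5 [319. 218.]
```

The bar lies flat and centred in the slim tray. The oblong box is next.

play_rows --targets '[{"travel":[0,0.06,0],"roll":0.01,"claw":0},{"travel":[0,0.14,0],"roll":0.02,"claw":0},{"travel":[0,0.22,0],"roll":0.03,"claw":0},{"travel":[0,0.3,0],"roll":0.041,"claw":0},{"travel":[0,0.38,0],"roll":0.041,"claw":0},{"travel":[0,0.46,0],"roll":0.041,"claw":0},{"travel":[0,0.54,0],"roll":0.041,"claw":0},{"travel":[0,0.62,0],"roll":0.041,"claw":0}]'

```text
clock: 25.25
position: [0.621, 0.0048, 0.1986]
tool_rot: [-2.399, -2.026, 0.004]
ft_force: [-0.2, -0.5, -0.5]
grip_width: 0.0851
finger_force: 0.0
```

play_rows --targets '[{"travel":[0.003,0.08,0],"roll":0,"claw":0},{"travel":[0.003,0.16,0],"roll":0,"claw":0},{"travel":[0.003,0.24,0],"roll":0,"claw":0},{"travel":[0.003,0.32,0],"roll":0,"claw":0},{"travel":[0.003,0.4,0],"roll":0,"claw":0},{"travel":[0.003,0.48,0],"roll":0,"claw":0},{"travel":[0.003,0.56,0],"roll":0,"claw":0},{"travel":[0.003,0.62,0],"roll":0,"claw":0}]'

```text
clock: 25.92
position: [0.6217, 0.3176, 0.1982]
tool_rot: [-2.394, -2.03, 0.003]
ft_force: [0.3, 0.9, -0.8]
grip_width: 0.0856
finger_force: 0.0
```

play_rows --targets '[{"travel":[0,0,0],"roll":0,"claw":0},{"travel":[0,0,0],"roll":0,"claw":0},{"travel":[0,0,0],"roll":0,"claw":0}]'

```text
clock: 26.17
position: [0.6232, 0.3117, 0.1986]
tool_rot: [2.4, 2.026, -0.005]
ft_force: [0.6, -0.4, -0.4]
grip_width: 0.0853
finger_force: 0.0
```

```bash
python3 - <<'E'
from h import *
p,W=look("w12",[(.03,.038)],(.623,.317),.08)
E
```

```text
tcp [623.2 311.7 198.6] jaw -9.6 v 0.029
0.03 7558 33.9 [622.7 317.3] [ 58.4 104.7] 80.5 [316. 207.]
```

play_rows --targets '[{"travel":[-0.001,0.011,-0.03],"roll":0,"claw":0},{"travel":[-0.001,0.011,-0.09],"roll":0,"claw":0},{"travel":[-0.001,0.011,-0.15],"roll":0,"claw":0},{"travel":[-0.001,0.011,-0.21],"roll":0,"claw":0},{"travel":[-0.001,0.011,-0.27],"roll":0,"claw":0},{"travel":[-0.001,0.011,-0.31],"roll":0,"claw":0},{"travel":[-0.001,0.011,-0.33],"roll":0,"claw":0},{"travel":[-0.001,0.011,-0.337],"roll":0,"claw":0}]'

```text
clock: 26.88
position: [0.6218, 0.3167, 0.0286]
tool_rot: [-2.401, -2.025, 0.007]
ft_force: [-0.3, -0.3, 0.2]
grip_width: 0.0852
finger_force: 0.0
```

play_rows --targets '[{"travel":[0,0,0],"roll":0,"claw":20},{"travel":[0,0,0],"roll":0,"claw":40},{"travel":[0,0,0],"roll":0,"claw":60},{"travel":[0,0,0],"roll":0,"claw":80},{"travel":[0,0,0],"roll":0,"claw":100},{"travel":[0,0,0],"roll":0,"claw":140},{"travel":[0,0,0],"roll":0,"claw":255},{"travel":[0,0,0],"roll":0,"claw":255}]'

```text
clock: 27.55
position: [0.6241, 0.319, 0.0337]
tool_rot: [2.4, 2.027, 0.004]
ft_force: [-1.3, -0.2, 5.7]
grip_width: 0.0563
finger_force: 65.5
```

play_rows --targets '[{"travel":[0,0,0],"roll":0,"claw":255},{"travel":[0,0,0.005],"roll":0,"claw":255},{"travel":[0,0,0.02],"roll":0,"claw":255},{"travel":[0,0,0.05],"roll":0,"claw":255},{"travel":[0,0,0.1],"roll":0,"claw":255},{"travel":[0,0,0.15],"roll":0,"claw":255},{"travel":[0,0,0.18],"roll":0,"claw":255},{"travel":[0,0,0.2],"roll":0,"claw":255}]'

```text
clock: 28.22
position: [0.6247, 0.319, 0.1354]
tool_rot: [2.399, 2.026, 0.007]
ft_force: [0.9, 0.1, -1.9]
grip_width: 0.0564
finger_force: 64.6
```

play_rows --targets '[{"travel":[0,0,0],"roll":0,"claw":255},{"travel":[0,0,0],"roll":0,"claw":255},{"travel":[0,0,0],"roll":0,"claw":255}]'

```text
clock: 28.47
position: [0.6222, 0.3181, 0.1305]
tool_rot: [-2.399, -2.027, 0.004]
ft_force: [0.6, 0.1, -1.8]
grip_width: 0.0566
finger_force: 64.6
```

```bash
python3 - <<'E'
from h import *
p,W=look("w13",[(.128,.138)],(.623,.317),.08)
E
```

```text
tcp [622.2 318.1 130.5] jaw -9.6 v 0.013
0.128 28991 130.7 [622.1 318.5] [ 84.1 101.1] 80.0 [317. 304.]
```

View pics/w13.png

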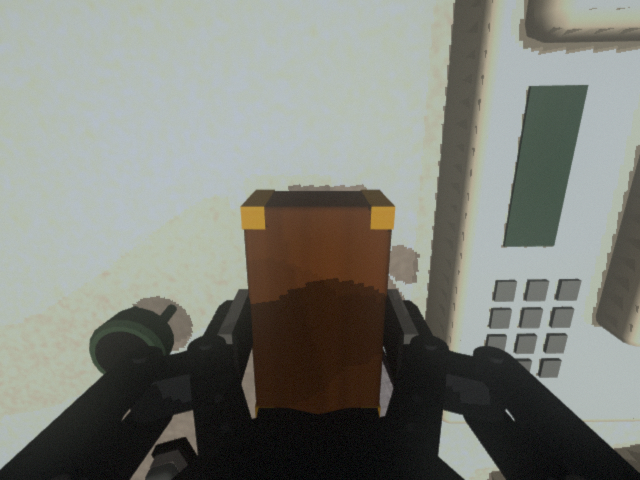

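The oblong box is level and square in the jaws. I'll carry it to the oblong tray at (457, −82), turning +17.8°.

play_rows --targets '[{"travel":[-0.012,-0.03,0],"roll":0.01,"claw":255},{"travel":[-0.037,-0.09,0],"roll":0.025,"claw":255},{"travel":[-0.062,-0.15,0],"roll":0.04,"claw":255},{"travel":[-0.087,-0.21,0],"roll":0.055,"claw":255},{"travel":[-0.111,-0.27,0],"roll":0.07,"claw":255},{"travel":[-0.136,-0.33,0],"roll":0.085,"claw":255},{"travel":[-0.161,-0.39,0],"roll":0.099,"claw":255},{"travel":[-0.186,-0.45,0],"roll":0.099,"claw":255}]'

```text
clock: 29.18
position: [0.5289, 0.092, 0.1308]
tool_rot: [-2.054, -2.376, 0.002]
ft_force: [0.4, -0.2, -2.0]
grip_width: 0.056
finger_force: 64.5
```

play_rows --targets '[{"travel":[-0.025,-0.06,0],"roll":0,"claw":255},{"travel":[-0.05,-0.12,0],"roll":0,"claw":255},{"travel":[-0.074,-0.18,0],"roll":0,"claw":255},{"travel":[-0.099,-0.23,0],"roll":0,"claw":255},{"travel":[-0.115,-0.27,0],"roll":0,"claw":255},{"travel":[-0.12,-0.29,0],"roll":0,"claw":255},{"travel":[-0.12,-0.29,0],"roll":0,"claw":255},{"travel":[-0.12,-0.29,0],"roll":0,"claw":255}]'

```text
clock: 29.85
position: [0.471, -0.0508, 0.1313]
tool_rot: [-2.057, -2.374, -0.002]
ft_force: [0.2, 1.5, -1.9]
grip_width: 0.0562
finger_force: 64.6
```

play_rows --targets '[{"travel":[0,0,0],"roll":0,"claw":255},{"travel":[0,0,0],"roll":0,"claw":255}]'

```text
clock: 30.02
position: [0.4712, -0.0495, 0.1315]
tool_rot: [-2.053, -2.378, -0.003]
ft_force: [-1.6, -0.4, -1.9]
grip_width: 0.0565
finger_force: 64.6
```

```bash
python3 - <<'E'
from h import *
p,W=look("w14",[(-.001,.013)],(.457,-.082),.1)
E
```

```text
tcp [471.2 -49.5 131.5] jaw 8.4 v 0.007
-0.001 16533 0.1 [448.9 -56.7] [146.9 199.8] 17.7 [268. 216.]
```

play_rows --targets '[{"travel":[-0.014,-0.033,0],"roll":0,"claw":255},{"travel":[-0.028,-0.066,0],"roll":0,"claw":255},{"travel":[-0.028,-0.066,0],"roll":0,"claw":255},{"travel":[-0.028,-0.066,-0.04],"roll":0,"claw":255},{"travel":[-0.028,-0.066,-0.09],"roll":0,"claw":255},{"travel":[-0.028,-0.066,-0.13],"roll":0,"claw":255},{"travel":[-0.028,-0.066,-0.155],"roll":0,"claw":255},{"travel":[-0.028,-0.066,-0.165],"roll":0,"claw":255}]'

```text
clock: 30.73
position: [0.4561, -0.0831, 0.0474]
tool_rot: [-2.053, -2.375, 0.001]
ft_force: [-0.3, -0.0, -2.2]
grip_width: 0.0565
finger_force: 64.5
```

play_rows --targets '[{"travel":[0,0,0],"roll":0,"claw":255},{"travel":[0,0,-0.005],"roll":0,"claw":255},{"travel":[0,0,-0.01],"roll":0,"claw":255},{"travel":[0,0,-0.014],"roll":0,"claw":255},{"travel":[0,0,-0.018],"roll":0,"claw":255},{"travel":[0,0,-0.018],"roll":0,"claw":255},{"travel":[0,0,-0.018],"roll":0,"claw":255}]'

```text
clock: 31.32
position: [0.4563, -0.0846, 0.0402]
tool_rot: [2.057, 2.374, 0.0]
ft_force: [-0.6, -0.2, -1.6]
grip_width: 0.0566
finger_force: 64.5
```

```bash
python3 - <<'E'
from h import *
p,W=look("w15",[(.03,.055)],(.457,-.082),.1)
cv2.imwrite("pics/w15c.png",p)
E
```

```text
tcp [456.3 -84.6  40.2] jaw 8.2 v 0.001
0.03 30983 40.6 [456.1 -84.4] [ 84.  101.9] -82.2 [317. 302.]
```

View pics/w15.png

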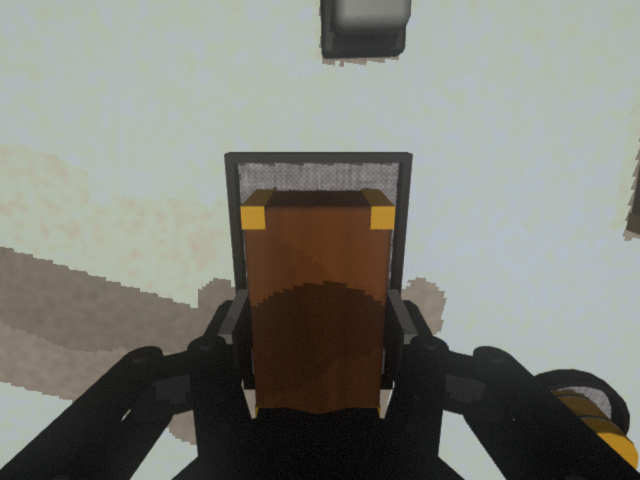

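The box lies inside the tray walls (inner edge at row 162, box front at row 190), about 2 mm too far towards −y. I'll correct that while lowering.

play_rows --targets '[{"travel":[0.002,0.005,0],"roll":0,"claw":255},{"travel":[0.002,0.005,0],"roll":0,"claw":255},{"travel":[0.002,0.005,-0.003],"roll":0,"claw":255},{"travel":[0.002,0.005,-0.006],"roll":0,"claw":255},{"travel":[0.002,0.005,-0.008],"roll":0,"claw":255},{"travel":[0.002,0.005,-0.008],"roll":0,"claw":255},{"travel":[0.002,0.005,-0.008],"roll":0,"claw":255}]'

```text
clock: 31.95
position: [0.4572, -0.082, 0.0365]
tool_rot: [2.057, 2.374, 0.001]
ft_force: [-0.5, 0.4, 5.2]
grip_width: 0.0564
finger_force: 65.3
```

play_rows --targets '[{"travel":[0,0,-0.002],"roll":0,"claw":255},{"travel":[0,0,-0.003],"roll":0,"claw":255},{"travel":[0,0,-0.003],"roll":0,"claw":255},{"travel":[0,0,-0.003],"roll":0,"claw":255}]'

```text
clock: 32.28
position: [0.4572, -0.082, 0.0365]
tool_rot: [2.056, 2.374, 0.001]
ft_force: [-2.6, 1.4, 23.0]
grip_width: 0.0566
finger_force: 67.5
```

It is in contact. I'll ease off the push, release and retreat.

play_rows --targets '[{"travel":[0,0,0.002],"roll":0,"claw":255},{"travel":[0,0,0.005],"roll":0,"claw":255},{"travel":[0,0,0.005],"roll":0,"claw":60},{"travel":[0,0,0.005],"roll":0,"claw":0},{"travel":[0,0,0.005],"roll":0,"claw":0},{"travel":[0,0,0.005],"roll":0,"claw":0},{"travel":[0,0,0.005],"roll":0,"claw":0},{"travel":[0,0,0.005],"roll":0,"claw":0}]'

```text
clock: 32.95
position: [0.4571, -0.082, 0.037]
tool_rot: [-2.057, -2.374, 0.0]
ft_force: [0.5, -0.2, 0.4]
grip_width: 0.0852
finger_force: 0.0
```

play_rows --targets '[{"travel":[0,0,0.02],"roll":0,"claw":0},{"travel":[0,0,0.06],"roll":0,"claw":0},{"travel":[0,0,0.12],"roll":0,"claw":0},{"travel":[0,0,0.18],"roll":0,"claw":0},{"travel":[0,0,0.24],"roll":0,"claw":0},{"travel":[0,0,0.3],"roll":0,"claw":0},{"travel":[0,0,0.33],"roll":0,"claw":0},{"travel":[0,0,0.33],"roll":0,"claw":0}]'

```text
clock: 33.62
position: [0.4589, -0.0824, 0.2059]
tool_rot: [2.054, 2.37, 0.006]
ft_force: [0.2, -0.2, -0.5]
grip_width: 0.0857
finger_force: 0.0
```

play_rows --targets '[{"travel":[0,0,0],"roll":0,"claw":0},{"travel":[0,0,0],"roll":0,"claw":0}]'

```text
clock: 33.78
position: [0.4565, -0.0821, 0.2018]
tool_rot: [-2.057, -2.374, 0.001]
ft_force: [-0.7, 0.3, -0.6]
grip_width: 0.0856
finger_force: 0.0
```

```bash
python3 - <<'E'
from h import *
p,W=look("w16",[(.001,.013),(.03,.045)],(.457,-.082),.1)
E
```

```text
tcp [456.5 -82.1 201.8] jaw 8.2 v 0.023
0.001 4129 3.9 [456.3 -84.4] [ 88.7 136.4] -81.7 [315. 190.]
0.03 7405 36.9 [457.3 -84.2] [ 58.4 105.4] -81.8 [318. 215.]
```

The oblong box is seated, with its top at 36.9 mm and its outline concentric with the tray. The square box is last.

play_rows --targets '[{"travel":[0.06,0.03,0],"roll":0.01,"claw":0},{"travel":[0.12,0.06,0],"roll":0.03,"claw":0},{"travel":[0.18,0.09,0],"roll":0.039,"claw":0},{"travel":[0.24,0.12,0],"roll":0.039,"claw":0},{"travel":[0.3,0.15,0],"roll":0.039,"claw":0},{"travel":[0.348,0.175,0],"roll":0.039,"claw":0},{"travel":[0.348,0.175,0],"roll":0.039,"claw":0},{"travel":[0.348,0.175,0],"roll":0.039,"claw":0}]'

```text
clock: 34.5
position: [0.6311, 0.0069, 0.2]
tool_rot: [-1.904, -2.496, 0.002]
ft_force: [-0.5, -1.0, 0.0]
grip_width: 0.0852
finger_force: 0.0
```

play_rows --targets '[{"travel":[0,0,0],"roll":0,"claw":0},{"travel":[0,0,0],"roll":0,"claw":0}]'

```text
clock: 34.67
position: [0.6296, 0.0043, 0.2011]
tool_rot: [-1.908, -2.494, 0.004]
ft_force: [0.1, -0.4, -0.6]
grip_width: 0.0853
finger_force: 0.0
```

```bash
python3 - <<'E'
from h import *
p,W=look("w17",[(.03,.038)],(.63,.006),.08)
c=robot.camera_params("top");W=cloud(c,np.load("pics/top0.npy"))
m=(W[...,2]>.02)&(np.abs(W[...,1]-.006)<.06)&(W[...,0]>.675);print("books",np.nanmin(W[m][:,0]),np.nanmax(W[m][:,2]))
m=(W[...,2]>.02)&(np.abs(W[...,1]-.161)<.07)&(W[...,0]>.675);print("phone",np.nanmin(W[m][:,0]),np.nanmax(W[m][:,2]))
E
```

```text
tcp [629.6   4.3 201.1] jaw 15.2 v 0.011
0.03 5017 33.9 [630.7   5.5] [64.2 64.7] -74.7 [320. 214.]
books 0.7461016544839074 0.1000073717419599
phone 0.6904359276308167 0.09179588756528723
```

The phone edge, at x ≈ 0.69 beside the square tray, is too close for a grip along x. I'll turn the jaw 90° and grip along y instead.

play_rows --targets '[{"travel":[0,0,0],"roll":0.039,"claw":0},{"travel":[0,0,0],"roll":0.078,"claw":0},{"travel":[0,0,0],"roll":0.117,"claw":0},{"travel":[0,0,0],"roll":0.156,"claw":0},{"travel":[0,0,0],"roll":0.195,"claw":0},{"travel":[0,0,0],"roll":0.234,"claw":0},{"travel":[0,0,0],"roll":0.273,"claw":0},{"travel":[0,0,0],"roll":0.312,"claw":0}]'

```text
clock: 35.38
position: [0.6304, 0.0044, 0.2022]
tool_rot: [-0.5, -3.101, 0.001]
ft_force: [0.2, 0.0, -0.2]
grip_width: 0.0853
finger_force: 0.0
```

play_rows --targets '[{"travel":[0.002,0.003,0],"roll":0.039,"claw":0},{"travel":[0.002,0.003,0],"roll":0.078,"claw":0},{"travel":[0.002,0.003,0],"roll":0.117,"claw":0},{"travel":[0.002,0.003,0],"roll":0.156,"claw":0},{"travel":[0.002,0.003,0],"roll":0.188,"claw":0},{"travel":[0.002,0.003,0],"roll":0.188,"claw":0},{"travel":[0.002,0.003,0],"roll":0.188,"claw":0}]'

```text
clock: 35.97
position: [0.6317, 0.0061, 0.202]
tool_rot: [0.41, -3.114, 0.0]
ft_force: [0.0, -1.0, -0.2]
grip_width: 0.085
finger_force: 0.0
```

```bash
python3 - <<'E'
from h import *
p,W=look("w18",[(.03,.038)],(.63,.006),.08)
look("w18b",[(.001,.013)],(.622,.161),.08)
E
```

```text
tcp [631.7   6.1 202. ] jaw 105.0 v 0.011
0.03 4953 33.9 [630.6   5.5] [64.5 64.9] 15.1 [317. 214.]
tcp [631.8   6.3 202.1] jaw 105.0 v 0.009
0.001 8277 3.1 [624.1 164.9] [96.5 98. ] -78.2 [470. 239.]
```

play_rows --targets '[{"travel":[-0.002,-0.001,-0.03],"roll":0,"claw":0},{"travel":[-0.002,-0.001,-0.09],"roll":0,"claw":0},{"travel":[-0.002,-0.001,-0.15],"roll":0,"claw":0},{"travel":[-0.002,-0.001,-0.21],"roll":0,"claw":0},{"travel":[-0.002,-0.001,-0.27],"roll":0,"claw":0},{"travel":[-0.002,-0.001,-0.315],"roll":0,"claw":0},{"travel":[-0.002,-0.001,-0.335],"roll":0,"claw":0},{"travel":[-0.002,-0.001,-0.343],"roll":0,"claw":0}]'

```text
clock: 36.73
position: [0.63, 0.0063, 0.0289]
tool_rot: [0.414, -3.111, 0.001]
ft_force: [-0.2, 0.4, 0.2]
grip_width: 0.0854
finger_force: 0.0
```

play_rows --targets '[{"travel":[0,0,0],"roll":0,"claw":15},{"travel":[0,0,0],"roll":0,"claw":30},{"travel":[0,0,0],"roll":0,"claw":45},{"travel":[0,0,0],"roll":0,"claw":60},{"travel":[0,0,0],"roll":0,"claw":80},{"travel":[0,0,0],"roll":0,"claw":120},{"travel":[0,0,0],"roll":0,"claw":255},{"travel":[0,0,0],"roll":0,"claw":255}]'

```text
clock: 37.4
position: [0.6324, 0.0065, 0.0326]
tool_rot: [-0.415, 3.111, -0.0]
ft_force: [-2.0, -1.5, 6.7]
grip_width: 0.0626
finger_force: 66.7
```

play_rows --targets '[{"travel":[0,0,0],"roll":0,"claw":255},{"travel":[0,0,0.005],"roll":0,"claw":255},{"travel":[0,0,0.02],"roll":0,"claw":255},{"travel":[0,0,0.05],"roll":0,"claw":255},{"travel":[0,0,0.1],"roll":0,"claw":255},{"travel":[0,0,0.14],"roll":0,"claw":255},{"travel":[0,0,0.16],"roll":0,"claw":255},{"travel":[0,0,0.16],"roll":0,"claw":255}]'

```text
clock: 38.07
position: [0.6331, 0.0069, 0.114]
tool_rot: [-0.415, 3.108, 0.0]
ft_force: [0.2, 0.9, -0.9]
grip_width: 0.0626
finger_force: 65.9
```

play_rows --targets '[{"travel":[0,0,0],"roll":0,"claw":255},{"travel":[0,0,0],"roll":0,"claw":255}]'

```text
clock: 38.23
position: [0.6304, 0.0061, 0.1097]
tool_rot: [0.416, -3.112, 0.0]
ft_force: [-0.1, -0.1, -1.9]
grip_width: 0.0622
finger_force: 65.9
```

```bash
python3 - <<'E'
from h import *
p,W=look("w19",[(.001,.013)],(.622,.161),.08)
look("w19b",[(.10,.125)],(.63,.006),.08)
E
```

```text
tcp [630.4   6.1 109.7] jaw 105.2 v 0.015
0.001 14855 3.1 [624.9 166.1] [ 98.3 100. ] -78.0 [523. 281.]
tcp [630.2   6.1 109.4] jaw 105.2 v 0.007
0.1 23885 110.6 [628.1   6.1] [65.7 90.3] -74.4 [318. 309.]
```

View pics/w19.png

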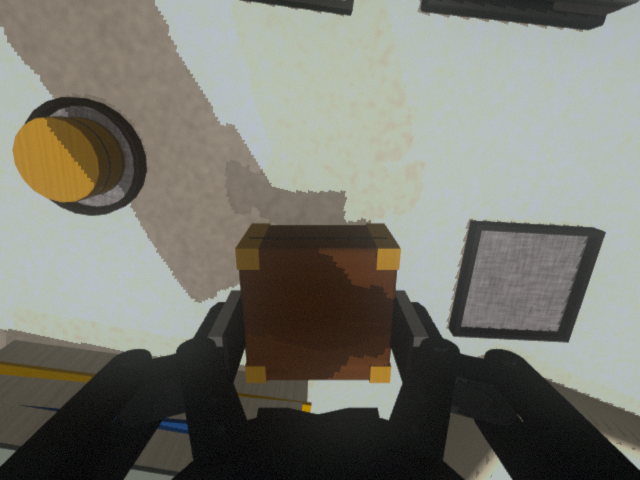

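The square box is held level and square to the jaws. The square tray is at (622.6, 161) and 12°, so I'll carry the box over and turn −3°.

play_rows --targets '[{"travel":[-0.002,0.03,0],"roll":-0.017,"claw":255},{"travel":[-0.005,0.09,0],"roll":-0.017,"claw":255},{"travel":[-0.008,0.15,0],"roll":-0.017,"claw":255},{"travel":[-0.011,0.21,0],"roll":-0.017,"claw":255},{"travel":[-0.014,0.265,0],"roll":-0.017,"claw":255},{"travel":[-0.015,0.3,0],"roll":-0.017,"claw":255},{"travel":[-0.015,0.309,0],"roll":-0.017,"claw":255},{"travel":[-0.015,0.309,0],"roll":-0.017,"claw":255}]'

```text
clock: 39.0
position: [0.6228, 0.163, 0.1098]
tool_rot: [0.338, -3.122, -0.001]
ft_force: [-0.5, -0.6, -0.7]
grip_width: 0.0624
finger_force: 65.9
```

play_rows --targets '[{"travel":[0,0,0],"roll":0,"claw":255},{"travel":[0,0,0],"roll":0,"claw":255},{"travel":[0,0,-0.03],"roll":0,"claw":255},{"travel":[0,0,-0.06],"roll":0,"claw":255},{"travel":[0,0,-0.09],"roll":0,"claw":255},{"travel":[0,0,-0.115],"roll":0,"claw":255},{"travel":[0,0,-0.125],"roll":0,"claw":255},{"travel":[0,0,-0.125],"roll":0,"claw":255}]'

```text
clock: 39.67
position: [0.623, 0.1594, 0.0466]
tool_rot: [0.33, -3.122, 0.002]
ft_force: [-0.7, -0.1, -1.0]
grip_width: 0.0624
finger_force: 65.9
```

play_rows --targets '[{"travel":[0,0,0],"roll":0,"claw":255},{"travel":[0,0,-0.004],"roll":0,"claw":255},{"travel":[0,0,-0.008],"roll":0,"claw":255},{"travel":[0,0,-0.01],"roll":0,"claw":255},{"travel":[0,0,-0.01],"roll":0,"claw":255},{"travel":[0,0,-0.01],"roll":0,"claw":255}]'

```text
clock: 40.17
position: [0.6238, 0.1611, 0.0433]
tool_rot: [-0.333, 3.124, 0.0]
ft_force: [-0.3, 0.6, -1.7]
grip_width: 0.0625
finger_force: 65.9
```

```bash
python3 - <<'E'
from h import *
look("w20",[(.001,.013)],(.622,.161),.08)
E
```

```text
tcp [623.8 161.1  43.3] jaw 102.2 v 0.002
0.001 7056 6.9 [602.6 157.5] [50.7 96.9] -79.0 [320. 219.]
0.001 525 9.3 [692.7 181. ] [10.1 32.6] -75.9 [326. 395.]
```

View pics/w20.png

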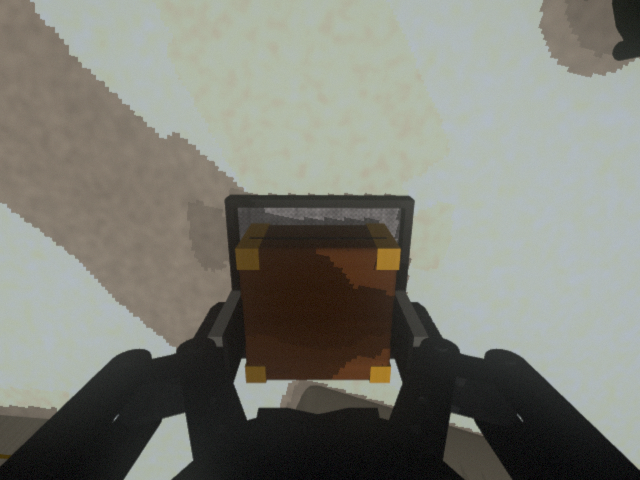

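The box is centred in the tray (tray columns 226–413, box 236–400). I'll lower it slowly.

play_rows --targets '[{"travel":[-0.001,0,-0.004],"roll":0,"claw":255},{"travel":[-0.001,0,-0.008],"roll":0,"claw":255},{"travel":[-0.001,0,-0.011],"roll":0,"claw":255},{"travel":[-0.001,0,-0.013],"roll":0,"claw":255},{"travel":[-0.001,0,-0.013],"roll":0,"claw":255},{"travel":[-0.001,0,-0.013],"roll":0,"claw":255}]'

```text
clock: 40.72
position: [0.6232, 0.161, 0.0365]
tool_rot: [0.333, -3.124, -0.0]
ft_force: [0.2, -0.4, -1.5]
grip_width: 0.0626
finger_force: 65.9
```

play_rows --targets '[{"travel":[0,0,-0.002],"roll":0,"claw":255},{"travel":[0,0,-0.003],"roll":0,"claw":255},{"travel":[0,0,-0.003],"roll":0,"claw":255},{"travel":[0,0,-0.003],"roll":0,"claw":255}]'

```text
clock: 41.05
position: [0.6233, 0.1611, 0.0356]
tool_rot: [-0.333, 3.123, 0.0]
ft_force: [-0.7, -0.2, 4.6]
grip_width: 0.0625
finger_force: 66.5
```

Contact is at about 6 N. I'll release and retreat.

play_rows --targets '[{"travel":[0,0,0.001],"roll":0,"claw":255},{"travel":[0,0,0.002],"roll":0,"claw":60},{"travel":[0,0,0.002],"roll":0,"claw":30},{"travel":[0,0,0.002],"roll":0,"claw":0},{"travel":[0,0,0.002],"roll":0,"claw":0},{"travel":[0,0,0.002],"roll":0,"claw":0},{"travel":[0,0,0.002],"roll":0,"claw":0},{"travel":[0,0,0.002],"roll":0,"claw":0}]'

```text
clock: 41.72
position: [0.6232, 0.161, 0.0361]
tool_rot: [0.333, -3.124, -0.0]
ft_force: [0.4, -0.4, 0.6]
grip_width: 0.085
finger_force: 0.0
```

play_rows --targets '[{"travel":[0,0,0.02],"roll":0,"claw":0},{"travel":[0,0,0.06],"roll":0,"claw":0},{"travel":[0,0,0.12],"roll":0,"claw":0},{"travel":[0,0,0.18],"roll":0,"claw":0},{"travel":[0,0,0.24],"roll":0,"claw":0},{"travel":[0,0,0.3],"roll":0,"claw":0},{"travel":[0,0,0.33],"roll":0,"claw":0},{"travel":[0,0,0.33],"roll":0,"claw":0}]'

```text
clock: 42.38
position: [0.6255, 0.1623, 0.2064]
tool_rot: [-0.331, 3.116, 0.004]
ft_force: [0.2, 0.9, 0.1]
grip_width: 0.0857
finger_force: 0.0
```

play_rows --targets '[{"travel":[0,0,0],"roll":0,"claw":0},{"travel":[0,0,0],"roll":0,"claw":0},{"travel":[0,0,0],"roll":0,"claw":0}]'

```text
clock: 42.63
position: [0.6223, 0.1604, 0.1997]
tool_rot: [0.333, -3.121, 0.001]
ft_force: [0.9, 0.1, 0.6]
grip_width: 0.0851
finger_force: 0.0
```

```bash
python3 - <<'E'
from h import *
look("w21",[(.001,.013),(.03,.045)],(.622,.161),.08)
p,D=robot.grab_frame("scene");cv2.imwrite("pics/send.png",p)
E
```

```text
tcp [622.3 160.4 199.7] jaw 102.2 v 0.007
0.001 3417 7.8 [624.3 161.4] [95.5 95.8] 12.3 [319. 202.]
0.03 5157 36.8 [621.1 160.7] [64.  64.5] 12.3 [318. 216.]
0.03 246 37.7 [692.5 180.9] [ 9.4 32.6] -74.9 [323. 294.]
```

View pics/send.png

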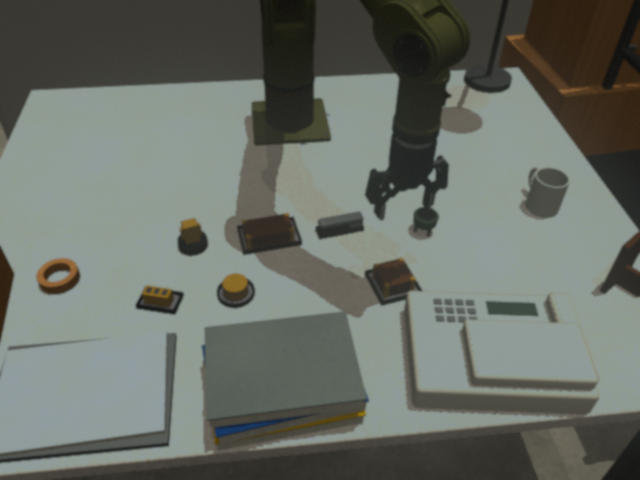

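The final view shows the mask on the pedestal (191,237), the bar (158,297), the round box (236,287), the oblong box (270,232) and the square box (394,278) each in place, with the gripper clear of everything.

```bash
python3 -c "
from station import robot
print(robot.sign_off())"
```

```text
the job is handed in; nothing more can be done
None
```

All five pieces are in their places — the four boxes and bar flat in their trays and the mask upright at the centre of the pedestal — and the job was handed in at about 43 s of the 141 s allowed; the sign-off returned no verdict.

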